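# Fetch the basket from behind the paint jars

## Robot

A 6-joint arm with a two-finger parallel gripper is mounted at the origin on the work surface. World frame = base frame: x ahead of the robot, y to its left, z up, the work surface at z = 0. Lengths are in m, angles in degrees, forces in N, time in s.
With the tool pointing down it reaches from about 0.4 to 0.825 m from the base axis. Payload 7 kg.
Tool frame: the origin (TCP) lies at the very end of the fingers, on their centre line; the grasp point (between the pads) lies 19 mm behind it (r.grasp_offset is the z of the grasp point in the tool frame, in m); z points along the fingers, y is the direction in which the jaws open and shut (so a half turn about z gives the same grasp; the last joint's range is limited). The gripper opens to 88 mm and grips with 3 to 60 N. Pads are 19 mm wide; open, the fingers measure 130 mm over their backs; the gripper's body (78 mm by 193 mm) begins 47 mm behind the grasp point.
Start: joints at [-59.353, 20.546, 0.682, 0, -70.136, -16.507], TCP at [0.165, -0.655, 0.227] pointing down, gripper open.
Joint ranges: [-176.03, 176.03], [-82.01, 121.73], [-58.28, 71.71], [-173.87, 95.51], [-174.79, -0.11], [-173.66, 173.66]. Speed limits (degrees/s): [136.94, 136.94, 172.46, 180, 180, 180].

## Interface

Orientations are given as [roll, pitch, yaw] about the fixed x, y, z axes, in that order (R = Rz(yaw) Ry(pitch) Rx(roll)).
In Python, from plant import r gives the robot as it stands.
- The arm moves only by the tool carry_out, never from a script. Its argument "plan" is a list of rows, each a list of 6 numbers: the shift along the world's x, y, z in m, then the turn, a rotation vector about the world's x, y, z in rad. In form: [[tx, ty, tz, wx, wy, wz], ...]. A call has 1 to 12 rows; each row shifts and turns the pose as measured when the row begins; what a row does not reach is not made up. A row lasts 1/12 s, in which the tool goes at most 41.7 mm and 7.16 degrees, less where a joint would pass 70% of its speed; a pose out of reach is approached as far as the arm can. A call with a gripper value outside its range is refused whole. "fingers" is the closure, from -1 (fully open) to 1 (shut), set as the call begins (left out, the last holds). The fingers move at their own pace and stop on an object; "force" is the grip in N (left out, the last holds). Time passes only in rows, so rows that do not move let the fingers close. It gives the time, the measured TCP pose, the force and the opening at its end, in the units of the state.
- r.get_state(): the state, without advancing time (a new reading comes with each control period).
- r.capture(name): name is "scene" or "top" or "wrist"; returns the picture (400x640x3 uint8, red, green, blue); there is no depth.
- r.camera_model(name): a dict with "fov_y" (degrees; the focal length in pixels is half the picture's height over the tangent of half this angle, whatever the lens; pixels are square), "cx", "cy" (the principal point, pixels), "R" (3x3) and "t" (3): a world point X has camera coordinates R X + t; the wrist camera has in their place "mount" (4x4, takes a point from camera to tool coordinates, whose origin is the TCP and whose axes are the flange's). Camera axes: x right, y down, z forward; pixel columns grow to the right and rows downward; lengths in m; the calibration is good to about 2 mm. The wrist camera is an equidistant fisheye: a pixel r from the principal point sees the ray r / f radians off the axis. A picture is of the moment at which its call begins: read the wrist's pose just before it. camera_model takes no time and is no camera call.
- r.close_job(): hands the job in, once; it reports no verdict.
The state is a dict: "time_s": time; "joints": joint angles; "qd": joint speeds; "joint_torque": joint torques, N m; "tcp_pos": TCP position; "eef_rot": TCP orientation; "contact_force": force on the tool from outside, world axes, zero at the start; "moment": the same for the moment, N m; "gripper_width": finger opening in m.
Only numpy, scipy, OpenCV 4.12 (cv2) and the standard library are available. Lean on these libraries where they do the work, as an engineer would, in place of code of your own. Each camera call takes 0.05 s, during which the arm holds its last target.

## Task

The small straw-coloured wicker basket at the back of the dark board is to be painted next: first move all three paint jars out of the way into the grey tray, then set the basket upright on the white painting sheet, wholly on it, and only after that put the jars back, each standing wholly on the coaster of its own colour. Keep the jars upright, set everything down rather than dropping it, leave the basket alone until all the jars are in the tray, and do not disturb the glass of brushes.

Things in the scene. Friction and masses are not known exactly. Their poses are not given: they have to be found in the camera images.
- jar_red: closed red paint jar with a red cap, loose, stands upright; body a round cylinder 54 mm across up to 84 mm, then the cap, 48 mm across, from 85 to 96 mm (its top). About 0.18 to 0.35 kg. Origin: centre of its underside; z up. At the start it stands on the coaster of its own colour. Keep it upright.
- jar_yellow: closed yellow paint jar with a yellow cap, loose, stands upright; body a round cylinder 54 mm across up to 84 mm, then the cap, 48 mm across, from 85 to 96 mm (its top). About 0.18 to 0.35 kg. Origin: centre of its underside; z up. At the start it stands on the coaster of its own colour. Keep it upright.
- jar_blue: closed blue paint jar with a blue cap, loose, stands upright; body a round cylinder 54 mm across up to 84 mm, then the cap, 48 mm across, from 85 to 96 mm (its top). About 0.18 to 0.35 kg. Origin: centre of its underside; z up. At the start it stands on the coaster of its own colour. Keep it upright.
- basket: small open rectangular straw-coloured wicker basket, rigid, loose, 54 mm along its x, 90 mm along its y, 46 mm high, walls 6 mm thick, floor 5 mm; about 0.09 kg. Origin: centre of its underside. It can be gripped across its 54 mm width. At the start it stands behind the row of jars (farther from the robot) on the same dark board, its long sides roughly along the row, about 20 mm from the jars.
- coaster_red: round flat red coaster, 80 mm across, 4 mm thick, fixed on the dark wooden board; the home of the red jar. Origin: centre of its underside, 12 mm above the table (its top is at 16 mm). The three coasters form a row at 92 mm spacing, in any colour order; their y axes lie along the row, their x axes point across it to the basket's side. The board (310 mm along the row, 170 mm across, 12 mm thick) reaches 50 mm in front of the row's line and 120 mm behind it.
- coaster_yellow: round flat yellow coaster, 80 mm across, 4 mm thick, fixed on the dark wooden board; the home of the yellow jar. Origin: centre of its underside, 12 mm above the table (its top is at 16 mm). The three coasters form a row at 92 mm spacing, in any colour order; their y axes lie along the row, their x axes point across it to the basket's side. The board (310 mm along the row, 170 mm across, 12 mm thick) reaches 50 mm in front of the row's line and 120 mm behind it.
- coaster_blue: round flat blue coaster, 80 mm across, 4 mm thick, fixed on the dark wooden board; the home of the blue jar. Origin: centre of its underside, 12 mm above the table (its top is at 16 mm). The three coasters form a row at 92 mm spacing, in any colour order; their y axes lie along the row, their x axes point across it to the basket's side. The board (310 mm along the row, 170 mm across, 12 mm thick) reaches 50 mm in front of the row's line and 120 mm behind it.
- tray: shallow open grey tray, fixed, the side area: 250 mm along its x, 160 mm along its y, rim 16 mm high and 5 mm thick, inner floor 5 mm above the table. Origin: centre of its underside, on the table. It lies left or right of the board, empty.
- sheet: white painting sheet, fixed, 220 mm along its x, 170 mm along its y, 3 mm thick. Origin: centre of its underside, on the table. It lies on the other side of the board from the tray, empty.
- brush_glass: drinking glass with paint brushes in it, loose, stands on the table behind the dark board, farther from the robot than the basket; 60 mm across, brush tips up to 190 mm high and up to 32 mm from its middle. Origin: centre of its underside. To be left where it is.
There are look-alikes about, which are no part of the job. There is more than one size of the jar_yellow; the job needs the larger. There is more than one size of the jar_red; the job needs the smaller.

How it is judged:
By the outcome, as a careful person would: the job done as asked, in the order asked, and still so for the second after the job is handed in, with the robot touching nothing.
It also fails if it takes over 131 s, if anything falls off the work surface, if the arm or the gripper's body presses on something with over 40 N, if the wrist force passes 120 N, or if a joint passes its speed limit or range.

## Working session

There is one attempt and no reset: what is moved stays moved. The work goes in short steps, Python scripts to look and compute and a tool call to move; the robot and the scene stay as the last step left them, time stands still between calls to the robot, and variables do not carry over. Pictures are saved under pics/ and viewed, and the job is handed in when it is done.

Besides the shell and the picture viewer there is one more tool, called after "Request:" by a JSON object that holds its "api" and its "payload", one argument or row to a line. carry_out: Moves the arm, as the interface text tells. Its arguments: {"type":"object","properties":{"plan":{"type":"array"},"fingers":{"type":"number"},"force":{"type":"number"}},"required":["plan"]}

```bash
ls; mkdir -p pics; python3 - <<'E'
from plant import r
import cv2
print(r.get_state())
for n in("scene","top"):
    im=r.capture(n); cv2.imwrite(f"pics/{n}0.png",im[:,:,::-1]); print(r.camera_model(n))
print(r.camera_model("wrist"))
E
```

```text
pics
{'time_s': 0.0, 'joints': array([-5.93524968e+01,  2.05935951e+01,  6.34424007e-01, -2.00760257e-02,
       -7.01362802e+01, -1.65070824e+01]), 'qd': array([ 0.05880388,  0.06526975,  0.00147005,  0.08039265, -0.04177157,
        0.00306249]), 'joint_torque': array([-2.65424587e-04, -5.82715845e+01,  2.93067706e+01,  6.99767411e+00,
        6.96237505e-03, -1.49798116e-04]), 'tcp_pos': array([ 0.16475973, -0.65408193,  0.22560339]), 'eef_rot': array([ 1.79903120e+02, -9.02881692e-03, -1.65866409e+02]), 'contact_force': array([-0.29470714, -0.41689262, -0.90050707]), 'moment': array([ 0.02415888,  0.02825797, -0.02785385]), 'gripper_width': 0.0875166745815589}
{'fov_y': 51.92178266830848, 'cx': 319.844239659021, 'cy': 199.75457420641663, 'R': array([[ 0.79929789,  0.60091273, -0.00517483],
       [ 0.50562781, -0.67715939, -0.53459862],
       [-0.3247513 ,  0.42468701, -0.84509025]]), 't': array([-0.47733941, -0.29452703,  1.31416468])}
{'fov_y': 51.11146035323477, 'cx': 316.7398683539444, 'cy': 203.21955085400762, 'R': array([[ 0.00275235, -0.9999563 , -0.00893469],
       [-0.99511242, -0.00185685, -0.09873109],
       [ 0.09871019,  0.00916276, -0.99507404]]), 't': array([-0.01193479,  0.59871797,  0.88253566])}
{'fov_y': 65.70646984690485, 'cx': 316.0438594940384, 'cy': 196.8856529143995, 'mount': array([[-4.33419796e-04, -9.54275424e-01, -2.98928465e-01,
         8.09979264e-02],
       [ 9.99999816e-01, -5.40777364e-04,  2.76423430e-04,
         7.09186364e-04],
       [-4.25437833e-04, -2.98928290e-01,  9.54275483e-01,
        -1.57638971e-01],
       [ 0.00000000e+00,  0.00000000e+00,  0.00000000e+00,
         1.00000000e+00]])}
```

View pics/scene0.png

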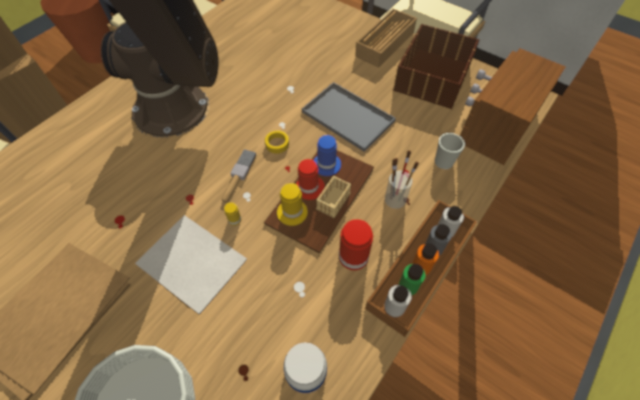

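View pics/top0.png

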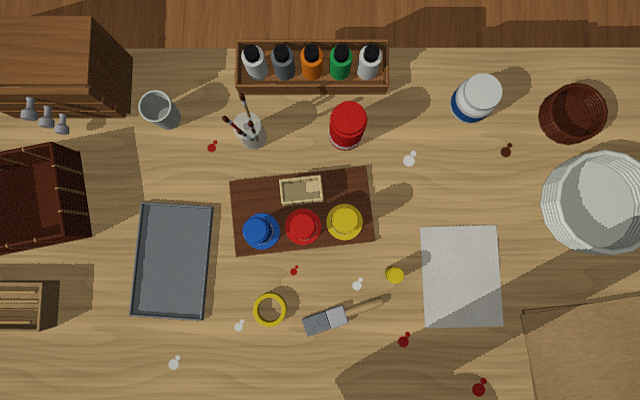

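```bash
cat > h.py <<'E'
import numpy as np, cv2
from scipy.spatial.transform import Rotation as Ro
from plant import r
def K(n):
    m=r.camera_model(n); f=200/np.tan(np.radians(m['fov_y']/2)); return m,f
def p2w(n,uv,z):
    m,f=K(n); R,t=m['R'],m['t']
    uv=np.atleast_2d(uv).astype(float)
    d=np.c_[(uv[:,0]-m['cx'])/f,(uv[:,1]-m['cy'])/f,np.ones(len(uv))]@R
    c=-R.T@t
    return c+d*((z-c[2])/d[:,2])[:,None]
def w2p(n,X):
    m,f=K(n); X=np.atleast_2d(X)@m['R'].T+m['t']
    return np.c_[X[:,0]/X[:,2]*f+m['cx'],X[:,1]/X[:,2]*f+m['cy']]
def circ(c,rad,z,k=60):
    a=np.linspace(0,2*np.pi,k); return np.c_[c[0]+rad*np.cos(a),c[1]+rad*np.sin(a),np.full(k,z)]
def rect(c,yaw,lx,ly,z):
    a=np.radians(yaw); R=np.array([[np.cos(a),-np.sin(a)],[np.sin(a),np.cos(a)]])
    q=np.array([[1,1],[1,-1],[-1,-1],[-1,1],[1,1]])*[lx/2,ly/2]
    return np.c_[q@R.T+c[:2],np.full(5,z)]
def draw(im,n,P,s,off,col):
    p=(w2p(n,P)-off+0.5)*s-0.5
    cv2.polylines(im,[np.round(p*8).astype(int)],False,col,1,cv2.LINE_AA,3)
def crop(im,x0,y0,x1,y1,s):
    return cv2.resize(im[y0:y1,x0:x1],None,fx=s,fy=s,interpolation=cv2.INTER_CUBIC)
def wray(uv,st):
    m=r.camera_model('wrist'); f=200/np.tan(np.radians(m['fov_y']/2))
    M=m['mount'];Rt=Ro.from_euler('xyz',st['eef_rot'],degrees=True).as_matrix()
    uv=np.atleast_2d(uv).astype(float); d=uv-[m['cx'],m['cy']]; rr=np.linalg.norm(d,axis=1); th=rr/f
    v=np.c_[d/np.maximum(rr,1e-9)[:,None]*np.sin(th)[:,None],np.cos(th)]
    v=v@M[:3,:3].T@Rt.T; o=Rt@M[:3,3]+st['tcp_pos']; return o,v
def wp2w(uv,st,z):
    o,v=wray(uv,st); return o+v*((z-o[2])/v[:,2])[:,None]
def ww2p(X,st):
    m=r.camera_model('wrist'); f=200/np.tan(np.radians(m['fov_y']/2))
    M=m['mount'];Rt=Ro.from_euler('xyz',st['eef_rot'],degrees=True).as_matrix()
    c=((np.atleast_2d(X)-st['tcp_pos'])@Rt-M[:3,3])@M[:3,:3]
    rh=np.linalg.norm(c[:,:2],axis=1); th=np.arctan2(rh,c[:,2])
    return c[:,:2]/np.maximum(rh,1e-9)[:,None]*(th*f)[:,None]+[m['cx'],m['cy']]
E
python3 - <<'E'
from h import *
im=cv2.imread('pics/top0.png'); c=crop(im,222,160,422,300,4); cv2.imwrite('pics/crop0.png',c)
hsv=cv2.cvtColor(im,cv2.COLOR_BGR2HSV)
# corners on planes
print('board',p2w('top',[[230,180],[366,166],[376,241],[236,255]],.012).round(4))
print('tray rim',p2w('top',[[141,202],[214,205],[205,321],[130,317]],.016).round(4))
print('sheet',p2w('top',[[420,227],[497,225],[504,326],[425,328]],.003).round(4))
print('caps',p2w('top',[[260,231],[302,225],[345,221]],.11).round(4))
print('glass',p2w('top',[[250,131]],.09).round(4))
E
```

```text
board [[ 0.6524  0.184   0.012 ]
 [ 0.6845 -0.1205  0.012 ]
 [ 0.5172 -0.141   0.012 ]
 [ 0.4857  0.1669  0.012 ]]
tray rim [[0.6021 0.3802 0.016 ]
 [0.5957 0.2174 0.016 ]
 [0.3442 0.23   0.016 ]
 [0.352  0.3929 0.016 ]]
sheet [[ 0.5486 -0.2404  0.003 ]
 [ 0.5534 -0.4114  0.003 ]
 [ 0.3341 -0.4179  0.003 ]
 [ 0.3291 -0.2465  0.003 ]]
caps [[ 0.5354  0.1007  0.11  ]
 [ 0.5474  0.0177  0.11  ]
 [ 0.5555 -0.0673  0.11  ]]
glass [[0.743  0.1277 0.09  ]]
```

View pics/crop0.png

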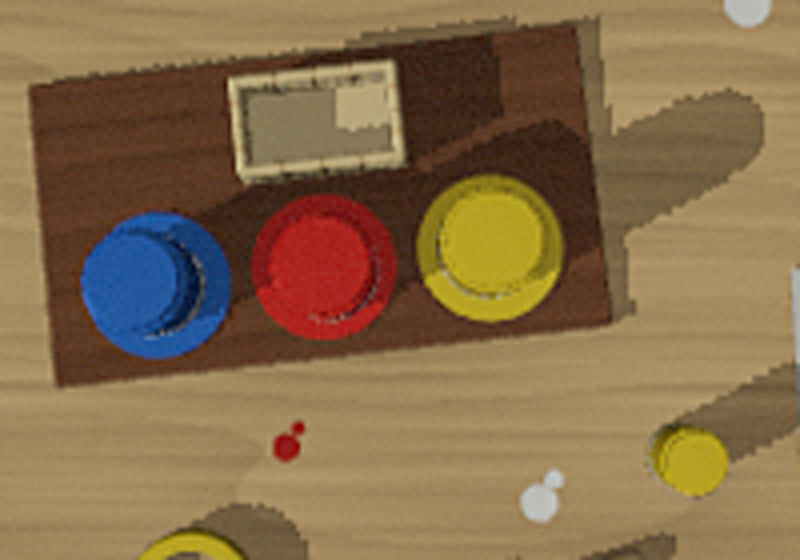

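```bash
cat > fit.py <<'E'
from h import *
from scipy.optimize import least_squares
def rfit(pix,z,lx,ly,n='top'):
    W=p2w(n,pix,z)[:,:2]
    def f(p):
        return (rect(p[:2],p[2],lx,ly,0)[:4,:2]-W).ravel()
    return W,f
E
python3 - <<'E'
from fit import *
C=lambda q:[[222+(x+.5)/4-.5,160+(y+.5)/4-.5] for x,y in q]
# order rect(): (+x+y)=back-left,(+x -y)=back right,(-x,-y),(-x,+y)
def go(name,pix,z,lx,ly,yaw0):
    W,f=rfit(pix,z,lx,ly); s=least_squares(f,[*W.mean(0),yaw0],x_scale=[.01,.01,1]); print(name,s.x.round(4),'res mm',(s.fun*1e3).round(1)); return s.x
b=go('board',C([(28,87),(577,26),(610,323),(57,387)]),.012,.17,.31,5)
t=go('tray',[[141,202],[214,205],[205,321],[130,317]],.016,.25,.16,3)
s=go('sheet',[[420,227],[497,225],[504,326],[425,328]],.003,.22,.17,1)
k=go('basket',C([(228,78),(394,60),(405,165),(240,185)]),.058,.054,.09,5)
a=np.radians(b[2]); ex=np.array([np.cos(a),np.sin(a)]); ey=np.array([-ex[1],ex[0]])
row=b[:2]-.035*ex
P={'blue':row+.092*ey,'red':row,'yellow':row-.092*ey}
caps=p2w('top',C([(132,280),(319,266),(492,241)]),.112); print(P,caps)
im=cv2.imread('pics/top0.png'); c=crop(im,222,160,422,300,4)
off=np.array([222,160])
draw(c,'top',rect(b,b[2],.17,.31,.012),4,off,(0,255,0));draw(c,'top',rect(k,k[2],.054,.09,.058),4,off,(0,255,0))
for i,q in enumerate(P.values()):
    draw(c,'top',circ(q,.04,.016),4,off,(255,255,255)); draw(c,'top',circ(q,.024,.112),4,off,(0,255,0));draw(c,'top',circ(q,.027,.1),4,off,(255,0,255))
cv2.imwrite('pics/ov0.png',c)
im2=cv2.resize(im,None,fx=1.25,fy=1.25)
for R_,z,lx,ly in((t,.016,.25,.16),(s,.003,.22,.17)): draw(im2,'top',rect(R_,R_[2],lx,ly,z),1.25,np.zeros(2),(0,0,255))
cv2.imwrite('pics/ov1.png',im2)
E
```

```text
board [0.5837 0.0242 6.5319] res mm [ 1.2  0.9  1.6  0.2 -1.7 -2.5 -1.1  1.5]
tray [ 0.4735  0.3051 -2.7813] res mm [ 0.1 -1.2 -1.2  1.8  0.6  1.2  0.6 -1.8]
sheet [ 0.4413 -0.3291  1.6442] res mm [ 0.2 -0.5  0.2  0.6 -0.3  0.7 -0.2 -0.7]
basket [0.6238 0.023  6.6432] res mm [-1.8  0.5 -1.2 -0.7  1.3 -1.   1.7  1.2]
{'blue': array([0.53843861, 0.11166745]), 'red': array([0.54890417, 0.02026465]), 'yellow': array([ 0.55936974, -0.07113815])} [[ 0.53798652  0.11109987  0.112     ]
 [ 0.54510569  0.01887462  0.112     ]
 [ 0.55763606 -0.0664405   0.112     ]]
```

View pics/ov0.png

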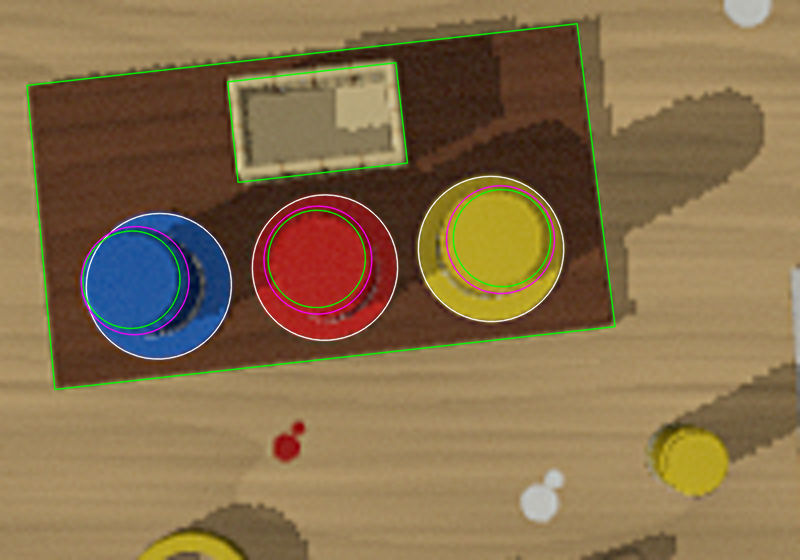

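View pics/ov1.png

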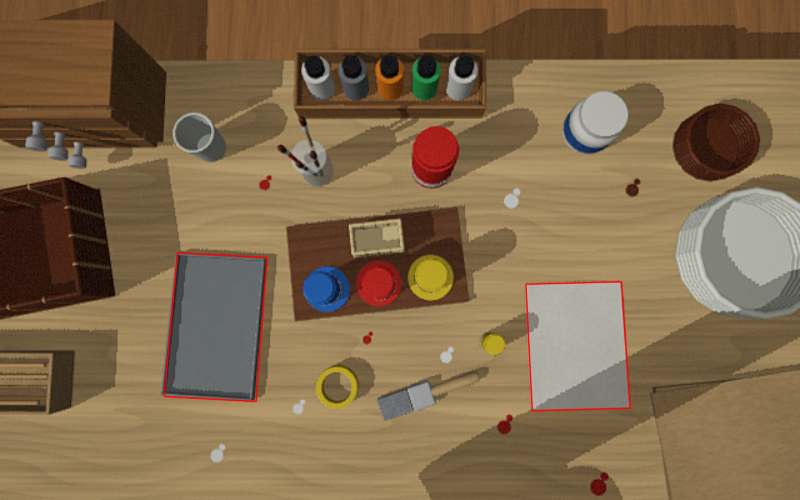

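Candidates: the red jars are the one on the board at (303,226) and a fat one at (348,125). The job needs the smaller, so it is the board one, on the red coaster. The yellow jars are the board one at (345,222) and a tiny one at (395,275). The job needs the larger, so again it is the board one. The only blue jar is at (261,231). The enlarged crop confirms all three stand on their own coasters, and the fitted outlines lie on the edges.

I'll grip across the row, above the basket's height. Blue goes first.

Request:
{"api": "carry_out", "payload": {
  "plan": [
    [0.023,0.03,0,0,0,0.12],
    [0.023,0.03,0,0,0,0.12],
    [0.023,0.03,0,0,0,0.12],
    [0.023,0.03,0,0,0,0.12],
    [0.023,0.03,0,0,0,0.12],
    [0.023,0.03,0,0,0,0.12],
    [0.023,0.03,0,0,0,0.12],
    [0.023,0.03,0,0,0,0.12],
    [0.023,0.03,0,0,0,0.12],
    [0.023,0.03,0,0,0,0.12],
    [0.012,0.038,0,0,0,0.12],
    [0.012,0.038,0,0,0,0.12]
  ],
  "fingers": -1,
  "force": 25
}}

```text
time_s: 1.1
tcp_pos: [0.4209, -0.2644, 0.2183]
eef_rot: [179.3, -0.0, -80.7]
contact_force: [0.4, 0.3, -0.5]
gripper_width: 0.088
```

Request:
{"api": "carry_out", "payload": {
  "plan": [
    [0.012,0.037,0,0.012,0,-0.05],
    [0.012,0.037,0,0,0,0],
    [0.012,0.037,0,0,0,0],
    [0.012,0.037,0,0,0,0],
    [0.012,0.037,0,0,0,0],
    [0.012,0.037,0,0,0,0],
    [0.012,0.037,0,0,0,0],
    [0.012,0.037,0,0,0,0],
    [0.012,0.037,0,0,0,0],
    [0.006,0.02,0,0,0,0],
    [0,0,0,0,0,0]
  ]
}}

```text
time_s: 2.02
tcp_pos: [0.536, 0.1144, 0.2169]
eef_rot: [179.4, 0.8, -82.7]
contact_force: [0.4, -0.9, 0.2]
gripper_width: 0.0879
```

```bash
python3 - <<'E'
from h import *
st=r.get_state(); print(st['tcp_pos'],st['eef_rot'],st['joints'],st['time_s'])
im=r.capture('wrist')[:,:,::-1].copy()
cv2.imwrite('pics/w0_raw.png',im)
def D(P,c): cv2.polylines(im,[np.round(ww2p(P,st)*8).astype(int)],False,c,1,cv2.LINE_AA,3)
for q,cp in (((.5384,.1117),(.538,.1111)),((.5489,.0203),(.5451,.0189)),((.5594,-.0711),(.5576,-.0664))):
    D(circ(q,.04,.016),(255,255,255)); D(circ(cp,.024,.112),(0,255,0))
D(rect((.6238,.023),6.6,.054,.09,.058),(0,255,0)); D(rect((.4735,.3051),-2.78,.25,.16,.016),(0,0,255))
cv2.imwrite('pics/w0.png',im)
E
```

```text
[0.53602653 0.11443271 0.21685438] [179.39699548   0.76679817 -82.71414634] [ 31.83408786   9.36113184 -15.42830326  -1.042267   -65.44412451
 -24.10911114] 2.0167
```

View pics/w0.png

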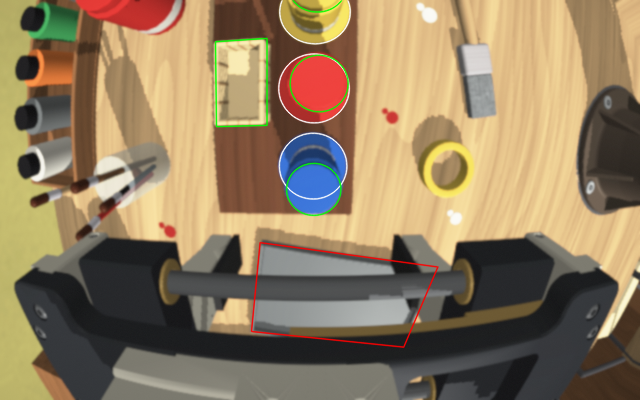

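```bash
cat > d.py <<'E'
import sys; from h import *
x,y,z,yaw=map(float,sys.argv[1:5]); st=r.get_state()
A=Ro.from_euler('xyz',[180,0,yaw],degrees=True); B=Ro.from_euler('xyz',st['eef_rot'],degrees=True)
print(st['time_s'],(np.array([x,y,z])-st['tcp_pos']).round(4),(A*B.inv()).as_rotvec().round(4),'F',st['contact_force'].round(1),'w',st['gripper_width'])
E
python3 d.py .5384 .1113 .07 -83.5
```

```text
2.0667 [ 0.0029 -0.0019 -0.1467] [-0.0117 -0.0127 -0.0136] F [0.2 0.2 0.1] w 0.08774877493625483
```

Request:
{"api": "carry_out", "payload": {
  "plan": [
    [0.003,-0.002,-0.03,-0.012,-0.013,-0.014],
    [0,0,-0.03,0,0,0],
    [0,0,-0.03,0,0,0],
    [0,0,-0.03,0,0,0],
    [0,0,-0.02,0,0,0],
    [0,0,-0.005,0,0,0],
    [0,0,0,0,0,0]
  ]
}}

```text
time_s: 2.65
tcp_pos: [0.5367, 0.1069, 0.0679]
eef_rot: [-179.8, -0.0, -83.6]
contact_force: [-0.5, -0.0, -0.6]
gripper_width: 0.0877
```

```bash
python3 d.py .5384 .1113 .07 -83.5
```

```text
2.65 [0.0017 0.0044 0.0021] [0.0003 0.0031 0.0021] F [-0.5 -0.  -0.6] w 0.08768916609383087
```

Request:
{"api": "carry_out", "payload": {
  "plan": [
    [0.002,0.004,0.002,0,0,0],
    [0,0,0,0,0,0]
  ]
}}

```text
time_s: 2.82
tcp_pos: [0.5392, 0.1102, 0.0713]
eef_rot: [-179.8, -0.1, -83.7]
contact_force: [0.5, 0.2, 0.8]
gripper_width: 0.0876
```

Request:
{"api": "carry_out", "payload": {
  "plan": [
    [0,0,0,0,0,0],
    [0,0,0,0,0,0],
    [0,0,0,0,0,0],
    [0,0,0,0,0,0],
    [0,0,0,0,0,0],
    [0,0,0,0,0,0],
    [0,0,0,0,0,0],
    [0,0,0,0,0,0]
  ],
  "fingers": 1,
  "force": 30
}}

```text
time_s: 3.48
tcp_pos: [0.5414, 0.1116, 0.077]
eef_rot: [-179.4, 0.1, -83.7]
contact_force: [-1.6, -0.1, 0.8]
gripper_width: 0.0538
```

Request:
{"api": "carry_out", "payload": {
  "plan": [
    [0,0,0,0,0,0],
    [0,0,0,0,0,0],
    [0,0,0,0,0,0],
    [0,0,-0.006,0,0,0],
    [0,0,-0.006,0,0,0]
  ],
  "fingers": -0.6
}}

```text
time_s: 3.9
tcp_pos: [0.5428, 0.1122, 0.0654]
eef_rot: [-179.2, 0.2, -83.6]
contact_force: [-0.1, -0.8, 0.5]
gripper_width: 0.0699
```

```bash
python3 d.py .5384 .1113 .064 -83.5
```

```text
3.9 [-0.0044 -0.0009 -0.0014] [-0.0049  0.0134  0.0022] F [-0.1 -0.8  0.5] w 0.0699338162579062
```

Request:
{"api": "carry_out", "payload": {
  "plan": [
    [-0.001,0,-0.001,-0.005,0.013,0],
    [0,0,-0.0005,0,0,0],
    [0,0,-0.0005,0,0,0],
    [0,0,0,0,0,0],
    [0,0,0,0,0,0],
    [0,0,0,0,0,0]
  ],
  "fingers": 1,
  "force": 30
}}

```text
time_s: 4.4
tcp_pos: [0.54, 0.1115, 0.061]
eef_rot: [179.7, -0.1, -83.6]
contact_force: [-0.9, 0.3, 0.2]
gripper_width: 0.0534
```

Request:
{"api": "carry_out", "payload": {
  "plan": [
    [0,0,0.02,0,0,0],
    [0,0,0.035,0,0,0],
    [0,0,0.035,0,0,0],
    [0,0,0.03,0,0,0],
    [-0.007,0.025,0,0,0,0],
    [-0.01,0.035,0,0,0,0],
    [-0.01,0.035,0,0,0,0],
    [-0.01,0.035,0,0,0,0],
    [-0.01,0.035,0,0,0,0],
    [-0.01,0.035,0,0,0,0],
    [-0.007,0.025,0,0,0,0],
    [0,0,0,0,0,0]
  ]
}}

```text
time_s: 5.4
tcp_pos: [0.469, 0.3432, 0.1834]
eef_rot: [179.5, 0.1, -84.2]
contact_force: [0.1, -1.1, -2.5]
gripper_width: 0.0535
```

```bash
python3 d.py .4752 .3401 .05 -83.5
```

```text
5.4 [ 0.0062 -0.0031 -0.1334] [-0.0003 -0.0091  0.0116] F [ 0.1 -1.1 -2.5] w 0.05354557417190805
```

Request:
{"api": "carry_out", "payload": {
  "plan": [
    [0.003,-0.002,-0.02,0,-0.009,0.012],
    [0.003,-0.001,-0.03,0,0,0],
    [0,0,-0.03,0,0,0],
    [0,0,-0.025,0,0,0],
    [0,0,-0.01,0,0,0],
    [0,0,-0.004,0,0,0],
    [0,0,0,0,0,0]
  ]
}}

```text
time_s: 5.98
tcp_pos: [0.4732, 0.3422, 0.0586]
eef_rot: [-179.9, 0.1, -83.2]
contact_force: [-1.0, -0.3, -2.8]
gripper_width: 0.0536
```

```bash
python3 d.py .4752 .3401 .05 -83.5
```

```text
5.9833 [ 0.002  -0.0021 -0.0086] [-0.0025  0.0009 -0.0054] F [-1.  -0.3 -2.8] w 0.053626248173527485
```

Request:
{"api": "carry_out", "payload": {
  "plan": [
    [0,0,-0.003,0,0,0],
    [0,0,-0.003,0,0,0],
    [0,0,-0.002,0,0,0]
  ]
}}

```text
time_s: 6.23
tcp_pos: [0.4742, 0.343, 0.052]
eef_rot: [-179.8, 0.2, -83.2]
contact_force: [0.1, 0.7, -2.9]
gripper_width: 0.0535
```

Request:
{"api": "carry_out", "payload": {
  "plan": [
    [0,0,-0.002,0,0,0],
    [0,0,-0.001,0,0,0],
    [0,0,0,0,0,0]
  ]
}}

```text
time_s: 6.48
tcp_pos: [0.475, 0.3438, 0.0503]
eef_rot: [-179.7, 0.4, -83.2]
contact_force: [-1.0, 0.0, -2.8]
gripper_width: 0.0535
```

Request:
{"api": "carry_out", "payload": {
  "plan": [
    [0,0,-0.002,-0.004,-0.006,0],
    [0,0,-0.002,0,0,0]
  ]
}}

```text
time_s: 6.65
tcp_pos: [0.4754, 0.3446, 0.0498]
eef_rot: [-179.2, 0.1, -83.2]
contact_force: [-10.3, -3.9, 23.3]
gripper_width: 0.0533
```

Request:
{"api": "carry_out", "payload": {
  "plan": [
    [0,0,0.001,-0.008,0,0],
    [0,0,0,0,0,0]
  ]
}}

```text
time_s: 6.82
tcp_pos: [0.4756, 0.3451, 0.0525]
eef_rot: [-179.2, -0.3, -83.1]
contact_force: [0.7, 0.8, -2.9]
gripper_width: 0.0538
```

Request:
{"api": "carry_out", "payload": {
  "plan": [
    [0,0,0,0,0,0],
    [0,0,0,0,0,0],
    [0,0,0,0,0,0],
    [0,0,0.01,0,0,0],
    [0,0,0.03,0,0,0],
    [0,0,0.035,0,0,0],
    [0,0,0.035,0,0,0],
    [0,0,0.03,0,0,0]
  ],
  "fingers": -1
}}

```text
time_s: 7.48
tcp_pos: [0.4733, 0.3417, 0.193]
eef_rot: [-179.6, -0.8, -83.1]
contact_force: [-0.2, 1.8, 0.4]
gripper_width: 0.0874
```

```bash
python3 d.py .5455 .0190 .061 -83.5
```

```text
7.4833 [ 0.0722 -0.3227 -0.132 ] [ 0.0122  0.0081 -0.0062] F [-0.2  1.8  0.4] w 0.08743461955015681
```

Request:
{"api": "carry_out", "payload": {
  "plan": [
    [0.007,-0.032,0,0.012,0.008,-0.006],
    [0.007,-0.032,0,0,0,0],
    [0.007,-0.033,0,0,0,0],
    [0.007,-0.033,0,0,0,0],
    [0.007,-0.033,0,0,0,0],
    [0.007,-0.033,0,0,0,0],
    [0.007,-0.033,0,0,0,0],
    [0.007,-0.033,0,0,0,0],
    [0.007,-0.033,0,0,0,0],
    [0.007,-0.025,0,0,0,0],
    [0,0,0,0,0,0]
  ]
}}

```text
time_s: 8.4
tcp_pos: [0.5491, 0.0126, 0.2149]
eef_rot: [-178.5, 0.8, -83.0]
contact_force: [0.1, 0.7, 0.7]
gripper_width: 0.0877
```

```bash
python3 d.py .5455 .0190 .064 -83.5; python3 - <<'E'
from h import *
im=r.capture('top')[:,:,::-1]; cv2.imwrite('pics/t1.png',crop(im,110,120,430,340,2.5))
E
```

```text
8.4 [-0.0036  0.0064 -0.1509] [-0.0168  0.0241 -0.0085] F [0.1 0.7 0.7] w 0.08774430335824945
```

View pics/t1.png

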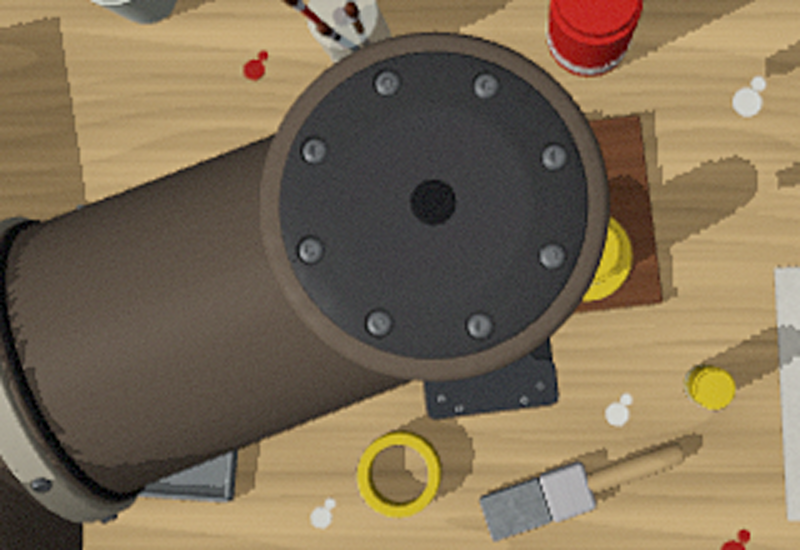

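The arm hides the tray from the top camera. Continuing with red.

Request:
{"api": "carry_out", "payload": {
  "plan": [
    [-0.003,0.006,-0.025,-0.017,0.024,-0.008],
    [0,0.001,-0.035,0,0,0],
    [0,0.001,-0.035,0,0,0],
    [0,0.001,-0.03,0,0,0],
    [0,0,-0.015,0,0,0],
    [0,0,-0.005,0,0,0],
    [0,0,0,0,0,0]
  ]
}}

```text
time_s: 9.03
tcp_pos: [0.5479, 0.026, 0.0715]
eef_rot: [-179.4, 0.1, -83.5]
contact_force: [0.2, -0.2, 0.2]
gripper_width: 0.0877
```

```bash
python3 d.py .5455 .0190 .064 -83.5
```

```text
9.0333 [-0.0024 -0.007  -0.0075] [-0.0029  0.011   0.0008] F [ 0.2 -0.2  0.2] w 0.08766441765950025
```

Request:
{"api": "carry_out", "payload": {
  "plan": [
    [-0.002,-0.007,-0.007,-0.003,0.011,0],
    [0,0,0,0,0,0]
  ]
}}

```text
time_s: 9.2
tcp_pos: [0.5467, 0.0198, 0.0659]
eef_rot: [-179.9, -0.0, -83.4]
contact_force: [-0.8, -1.0, -0.9]
gripper_width: 0.0873
```

Request:
{"api": "carry_out", "payload": {
  "plan": [
    [0,0,0,0,0,0],
    [0,0,0,0,0,0],
    [0,0,0,0,0,0],
    [0,0,0,0,0,0],
    [0,0,0,0,0,0],
    [0,0,0,0,0,0]
  ],
  "fingers": 1
}}

```text
time_s: 9.7
tcp_pos: [0.5487, 0.02, 0.0704]
eef_rot: [-179.6, 0.1, -83.5]
contact_force: [-0.6, -1.3, -1.3]
gripper_width: 0.0538
```

Request:
{"api": "carry_out", "payload": {
  "plan": [
    [0,0,0.02,0,0,0],
    [0,0,0.035,0,0,0],
    [0,0,0.035,0,0,0],
    [0,0,0.03,0,0,0],
    [0,0.025,0,0,0,0],
    [0,0.035,0,0,0,0],
    [0,0.035,0,0,0,0],
    [0,0.035,0,0,0,0],
    [0,0.035,0,0,0,0],
    [0,0.035,0,0,0,0],
    [0,0.03,0,0,0,0],
    [0,0,0,0,0,0]
  ]
}}

```text
time_s: 10.7
tcp_pos: [0.5428, 0.2577, 0.1942]
eef_rot: [-179.8, 0.3, -84.0]
contact_force: [1.3, -0.6, -1.8]
gripper_width: 0.0539
```

```bash
python3 d.py .5517 .2662 .06 -83.5
```

```text
10.7 [ 0.0089  0.0085 -0.1342] [-0.005   0.0022  0.0081] F [ 1.3 -0.6 -1.8] w 0.053862846356035714
```

Request:
{"api": "carry_out", "payload": {
  "plan": [
    [0.004,0.004,-0.02,-0.005,0.002,0.008],
    [0.004,0.004,-0.03,0,0,0],
    [0,0,-0.03,0,0,0],
    [0,0,-0.025,0,0,0],
    [0,0,-0.015,0,0,0],
    [0,0,-0.005,0,0,0],
    [0,0,0,0,0,0]
  ]
}}

```text
time_s: 11.28
tcp_pos: [0.5493, 0.2697, 0.0632]
eef_rot: [-180.0, 0.1, -83.2]
contact_force: [0.6, -0.5, -2.3]
gripper_width: 0.0537
```

```bash
python3 d.py .5517 .2662 .06 -83.5
```

```text
11.2833 [ 0.0024 -0.0035 -0.0032] [-0.0013  0.0005 -0.0052] F [ 0.6 -0.5 -2.3] w 0.053688684331502104
```

Request:
{"api": "carry_out", "payload": {
  "plan": [
    [0.001,-0.002,-0.002,0,0,0],
    [0,0,-0.001,0,0,0]
  ]
}}

```text
time_s: 11.45
tcp_pos: [0.5507, 0.2677, 0.0609]
eef_rot: [-179.9, 0.1, -83.2]
contact_force: [-0.6, 0.4, -2.7]
gripper_width: 0.0536
```

Request:
{"api": "carry_out", "payload": {
  "plan": [
    [0,0,-0.0015,0,0,0],
    [0,0,-0.001,0,0,0]
  ]
}}

```text
time_s: 11.62
tcp_pos: [0.552, 0.2683, 0.0603]
eef_rot: [-179.8, 0.2, -83.2]
contact_force: [-0.3, -0.6, -1.3]
gripper_width: 0.0541
```

Request:
{"api": "carry_out", "payload": {
  "plan": [
    [0,0,-0.0015,-0.003,-0.003,0],
    [0,0,-0.001,0,0,0]
  ]
}}

```text
time_s: 11.78
tcp_pos: [0.553, 0.2688, 0.0595]
eef_rot: [-179.5, 0.1, -83.2]
contact_force: [-0.6, -0.1, -2.4]
gripper_width: 0.0538
```

Request:
{"api": "carry_out", "payload": {
  "plan": [
    [0,0,-0.002,-0.006,0,0],
    [0,0,-0.001,0,0,0]
  ]
}}

```text
time_s: 11.95
tcp_pos: [0.5531, 0.2691, 0.0592]
eef_rot: [-179.4, -0.3, -83.2]
contact_force: [-3.6, -0.2, 2.1]
gripper_width: 0.0537
```

Touching lightly. I'll release.

Request:
{"api": "carry_out", "payload": {
  "plan": [
    [0,0,0,0,0,0],
    [0,0,0,0,0,0],
    [0,0,0,0,0,0],
    [0,0,0.01,0,0,0],
    [0,0,0.03,0,0,0],
    [0,0,0.035,0,0,0],
    [0,0,0.035,0,0,0],
    [0,0,0.03,0,0,0]
  ],
  "fingers": -1
}}

```text
time_s: 12.62
tcp_pos: [0.5502, 0.2665, 0.2007]
eef_rot: [-179.9, -0.7, -83.2]
contact_force: [0.9, 0.6, -0.5]
gripper_width: 0.0874
```

```bash
python3 d.py .5580 -.0675 .064 -83.5; python3 - <<'E'
from h import *
im=r.capture('scene')[:,:,::-1]; cv2.imwrite('pics/s2.png',cv2.resize(im,None,fx=1.25,fy=1.25))
im=r.capture('wrist')[:,:,::-1]; cv2.imwrite('pics/w2.png',im)
E
```

```text
12.6167 [ 0.0078 -0.334  -0.1367] [ 0.0112  0.0034 -0.006 ] F [ 0.9  0.6 -0.5] w 0.08737294451317272
```

View pics/s2.png

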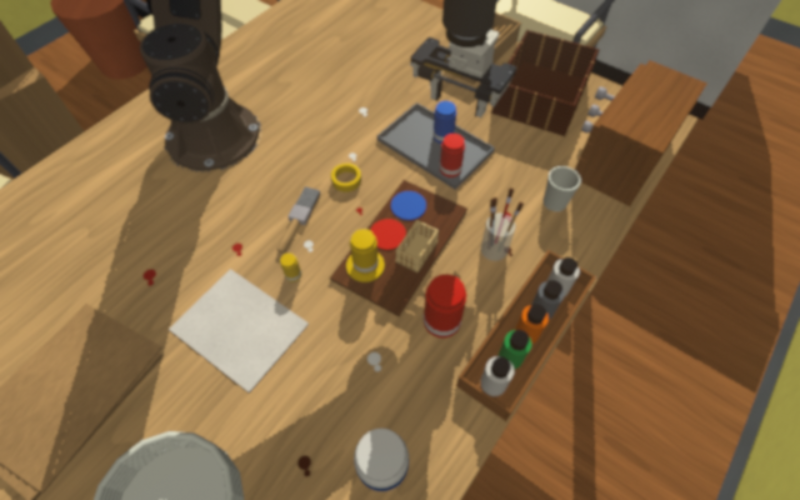

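View pics/w2.png

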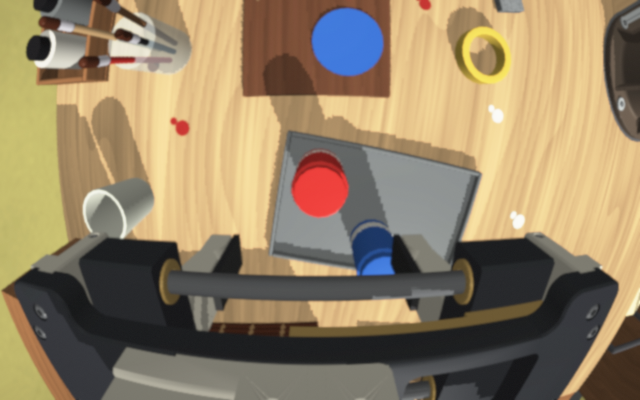

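Blue and red stand upright in the tray: scene (445,118) and (452,152), wrist (375,255) and (320,185). Now yellow.

Request:
{"api": "carry_out", "payload": {
  "plan": [
    [0.001,-0.025,0,0.011,0.003,-0.006],
    [0.001,-0.033,0,0,0,0],
    [0.001,-0.033,0,0,0,0],
    [0.001,-0.034,0,0,0,0],
    [0.001,-0.034,0,0,0,0],
    [0.001,-0.034,0,0,0,0],
    [0.001,-0.034,0,0,0,0],
    [0.001,-0.034,0,0,0,0],
    [0,-0.034,0,0,0,0],
    [0,-0.025,0,0,0,0],
    [0,-0.01,0,0,0,0],
    [0,0,0,0,0,0]
  ]
}}

```text
time_s: 13.72
tcp_pos: [0.5609, -0.0738, 0.2141]
eef_rot: [-178.7, 0.5, -83.2]
contact_force: [0.1, 1.6, 0.1]
gripper_width: 0.0876
```

```bash
python3 d.py .5580 -.0675 .064 -83.5
```

```text
13.7167 [-0.0029  0.0063 -0.1501] [-0.0115  0.0217 -0.0051] F [0.1 1.6 0.1] w 0.08757352849605865
```

Request:
{"api": "carry_out", "payload": {
  "plan": [
    [-0.003,0.006,-0.025,-0.011,0.022,-0.005],
    [0,0,-0.035,0,0,0],
    [0,0,-0.035,0,0,0],
    [0,0,-0.03,0,0,0],
    [0,0,-0.015,0,0,0],
    [0,0,-0.01,0,0,0],
    [0,0,0,0,0,0]
  ]
}}

```text
time_s: 14.3
tcp_pos: [0.5603, -0.0636, 0.0626]
eef_rot: [-179.5, 0.0, -83.5]
contact_force: [-0.1, -0.4, -0.3]
gripper_width: 0.0879
```

```bash
python3 d.py .5580 -.0675 .064 -83.5
```

```text
14.3 [-0.0023 -0.0039  0.0014] [-0.0014  0.0092  0.0003] F [-0.1 -0.4 -0.3] w 0.08786302600620785
```

Request:
{"api": "carry_out", "payload": {
  "plan": [
    [-0.002,-0.004,0.001,-0.001,0.009,0],
    [0,0,0,0,0,0]
  ]
}}

```text
time_s: 14.47
tcp_pos: [0.5584, -0.0663, 0.064]
eef_rot: [179.9, -0.0, -83.4]
contact_force: [-0.4, -0.7, 0.3]
gripper_width: 0.0878
```

Request:
{"api": "carry_out", "payload": {
  "plan": [
    [0,0,0,0,0,0],
    [0,0,0,0,0,0],
    [0,0,0,0,0,0],
    [0,0,0,0,0,0],
    [0,0,0,0,0,0],
    [0,0,0,0,0,0]
  ],
  "fingers": 1
}}

```text
time_s: 14.97
tcp_pos: [0.5603, -0.0657, 0.0687]
eef_rot: [-179.8, 0.0, -83.4]
contact_force: [-0.9, 0.0, -2.7]
gripper_width: 0.0536
```

Request:
{"api": "carry_out", "payload": {
  "plan": [
    [0,0,0.02,0,0,0],
    [0,0,0.035,0,0,0],
    [0,0,0.035,0,0,0],
    [0,0,0.03,0,0,0],
    [-0.01,0.022,0,0,0,0],
    [-0.015,0.033,0,0,0,0],
    [-0.017,0.033,0,0,0,0],
    [-0.017,0.033,0,0,0,0],
    [-0.017,0.033,0,0,0,0],
    [-0.017,0.033,0,0,0,0],
    [-0.017,0.033,0,0,0,0],
    [-0.017,0.033,0,0,0,0]
  ]
}}

```text
time_s: 15.97
tcp_pos: [0.4219, 0.1892, 0.1888]
eef_rot: [179.6, 0.2, -84.3]
contact_force: [0.0, 0.1, -3.2]
gripper_width: 0.0534
```

```bash
python3 d.py .3919 .274 .06 -83.5
```

```text
15.9667 [-0.03    0.0848 -0.1288] [-0.0022 -0.0069  0.0142] F [ 0.   0.1 -3.2] w 0.05338755010908338
```

Request:
{"api": "carry_out", "payload": {
  "plan": [
    [-0.011,0.033,0,-0.002,-0.007,0.014],
    [-0.01,0.028,0,0,0,0],
    [-0.006,0.016,0,0,0,0],
    [-0.003,0.006,0,0,0,0],
    [0,0,-0.02,0,0,0],
    [0,0,-0.035,0,0,0],
    [0,0,-0.03,0,0,0],
    [0,0,-0.02,0,0,0],
    [0,0,-0.01,0,0,0],
    [0,0,0,0,0,0]
  ]
}}

```text
time_s: 16.8
tcp_pos: [0.3836, 0.2792, 0.0692]
eef_rot: [-180.0, 0.3, -83.1]
contact_force: [0.3, -0.7, -2.9]
gripper_width: 0.0536
```

```bash
python3 d.py .3919 .274 .06 -83.5
```

```text
16.8 [ 0.0083 -0.0052 -0.0092] [-0.0052 -0.0005 -0.0064] F [ 0.3 -0.7 -2.9] w 0.05355912914583169
```

Request:
{"api": "carry_out", "payload": {
  "plan": [
    [0.008,-0.005,-0.004,-0.005,0,-0.006],
    [0,0,-0.002,0,0,0],
    [0,0,-0.001,0,0,0]
  ]
}}

```text
time_s: 17.05
tcp_pos: [0.3926, 0.2728, 0.0622]
eef_rot: [179.9, -0.1, -83.5]
contact_force: [0.1, 0.4, -3.3]
gripper_width: 0.0535
```

Request:
{"api": "carry_out", "payload": {
  "plan": [
    [0,0,-0.002,0,0,0],
    [0,0,-0.001,0,0,0]
  ]
}}

```text
time_s: 17.22
tcp_pos: [0.3935, 0.2731, 0.0602]
eef_rot: [-180.0, 0.0, -83.6]
contact_force: [0.2, 0.1, -4.3]
gripper_width: 0.0538
```

Request:
{"api": "carry_out", "payload": {
  "plan": [
    [0,0,-0.002,0,0,0],
    [0,0,-0.001,0,0,0]
  ]
}}

```text
time_s: 17.38
tcp_pos: [0.394, 0.2736, 0.0579]
eef_rot: [-179.9, 0.1, -83.6]
contact_force: [0.3, 0.1, -3.3]
gripper_width: 0.0536
```

Request:
{"api": "carry_out", "payload": {
  "plan": [
    [0,0,-0.0015,0,0,0],
    [0,0,-0.0005,0,0,0]
  ]
}}

```text
time_s: 17.55
tcp_pos: [0.3941, 0.2741, 0.0577]
eef_rot: [-179.9, 0.2, -83.6]
contact_force: [-1.3, -1.2, -1.5]
gripper_width: 0.0539
```

Request:
{"api": "carry_out", "payload": {
  "plan": [
    [0,0,-0.0015,0,0,0],
    [0,0,-0.001,0,0,0]
  ]
}}

```text
time_s: 17.72
tcp_pos: [0.394, 0.2741, 0.0576]
eef_rot: [-179.8, 0.2, -83.5]
contact_force: [-4.3, -3.2, 7.6]
gripper_width: 0.0542
```

Request:
{"api": "carry_out", "payload": {
  "plan": [
    [0,0,0,0,0,0],
    [0,0,0,0,0,0],
    [0,0,0,0,0,0],
    [0,0,0.01,0,0,0],
    [0,0,0.03,0,0,0],
    [0,0,0.035,0,0,0],
    [0,0,0.035,0,0,0],
    [0,0,0.03,0,0,0]
  ],
  "fingers": -1
}}

```text
time_s: 18.38
tcp_pos: [0.392, 0.2719, 0.1978]
eef_rot: [179.9, -0.3, -83.4]
contact_force: [0.9, 1.0, -0.3]
gripper_width: 0.0874
```

```bash
python3 d.py .6238 .023 .1 -83.5
```

```text
18.3833 [ 0.2318 -0.2489 -0.0978] [ 0.0046 -0.0018 -0.0013] F [ 0.9  1.  -0.3] w 0.0873844688108258
```

Request:
{"api": "carry_out", "payload": {
  "plan": [
    [0.015,-0.02,0,0,0,0],
    [0.022,-0.027,0,0,0,0],
    [0.024,-0.027,0,0,0,0],
    [0.024,-0.027,0,0,0,0],
    [0.024,-0.027,0,0,0,0],
    [0.024,-0.027,0,0,0,0],
    [0.024,-0.027,0,0,0,0],
    [0.024,-0.027,0,0,0,0],
    [0.024,-0.02,0,0,0,0],
    [0.018,-0.015,0,0,0,0],
    [0.007,0,0,0,0,0],
    [0,0,0,0,0,0]
  ]
}}

```text
time_s: 19.38
tcp_pos: [0.638, 0.0197, 0.209]
eef_rot: [-178.9, 0.5, -83.0]
contact_force: [-0.2, 0.7, -0.2]
gripper_width: 0.0879
```

```bash
python3 d.py .6238 .023 .036 -83.5;  python3 - <<'E'
from h import *
st=r.get_state()
im=r.capture('wrist')[:,:,::-1].copy(); 
def D(P,c): cv2.polylines(im,[np.round(ww2p(P,st)*8).astype(int)],False,c,1,cv2.LINE_AA,3)
D(rect((.6238,.023),6.6,.054,.09,.058),(0,255,0)); D(circ((.5489,.0203),.04,.016),(255,255,255))
cv2.imwrite('pics/w3.png',im)
cv2.imwrite('pics/s3.png',crop(r.capture('scene')[:,:,::-1],220,40,480,300,2.3))
E
```

```text
19.3833 [-0.0142  0.0033 -0.173 ] [-0.0116  0.0187 -0.0091] F [-0.2  0.7 -0.2] w 0.08792097772754957
```

View pics/w3.png

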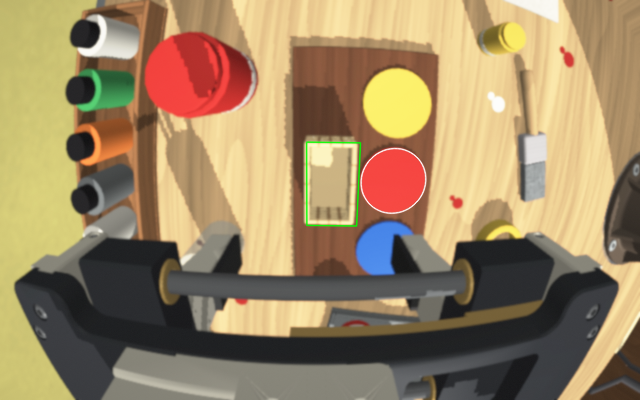

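View pics/s3.png

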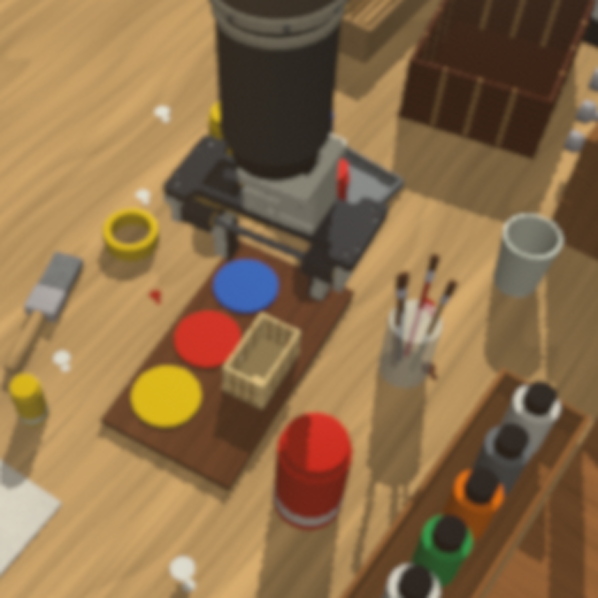

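The basket outline matches and all three coasters are empty. Descending on the basket.

Request:
{"api": "carry_out", "payload": {
  "plan": [
    [-0.014,0.003,-0.01,-0.012,0.019,-0.009],
    [0,0.001,-0.035,0,0,0],
    [0,0.001,-0.035,0,0,0],
    [0,0,-0.035,0,0,0],
    [0,0,-0.015,0,0,0],
    [0,0,0,0,0,0]
  ]
}}

```text
time_s: 19.98
tcp_pos: [0.6183, 0.0326, 0.0804]
eef_rot: [-179.5, 0.1, -83.0]
contact_force: [-0.5, -0.9, -0.5]
gripper_width: 0.0877
```

```bash
python3 d.py .6238 .023 .027 -83.5
```

```text
19.9833 [ 0.0055 -0.0096 -0.0534] [-0.0029  0.0083 -0.0088] F [-0.5 -0.9 -0.5] w 0.08768731030937521
```

Request:
{"api": "carry_out", "payload": {
  "plan": [
    [0.005,-0.01,-0.005,-0.003,0.008,-0.009],
    [0,0,-0.02,0,0,0],
    [0,0,-0.018,0,0,0],
    [0,0,-0.006,0,0,0],
    [0,0,0,0,0,0]
  ]
}}

```text
time_s: 20.4
tcp_pos: [0.625, 0.0259, 0.0363]
eef_rot: [-179.6, 0.0, -83.2]
contact_force: [-0.5, -0.7, 0.4]
gripper_width: 0.0876
```

```bash
python3 d.py .6238 .023 .027 -83.5
```

```text
20.4 [-0.0012 -0.0029 -0.0093] [-0.0009  0.0064 -0.0057] F [-0.5 -0.7  0.4] w 0.087638926619648
```

Request:
{"api": "carry_out", "payload": {
  "plan": [
    [-0.001,-0.003,-0.008,0,0.006,-0.005],
    [0,0,-0.001,0,0,0],
    [0,0,-0.0005,0,0,0],
    [0,0,-0.0005,0,0,0],
    [0,0,-0.0005,0,0,0],
    [0,0,0,0,0,0],
    [0,0,0,0,0,0],
    [0,0,0,0,0,0]
  ],
  "fingers": 1,
  "force": 15
}}

```text
time_s: 21.07
tcp_pos: [0.6271, 0.0236, 0.0311]
eef_rot: [-179.6, 0.1, -83.4]
contact_force: [0.3, 0.5, -1.0]
gripper_width: 0.0538
```

Request:
{"api": "carry_out", "payload": {
  "plan": [
    [0,0,0.015,0,0,0],
    [0,0,0.035,0,0,0],
    [0,0,0.035,0,0,0],
    [0,0,0.03,0,0,0],
    [-0.01,-0.02,0,0,0,0],
    [-0.018,-0.032,0,0,0,0],
    [-0.018,-0.034,0,0,0,0],
    [-0.018,-0.034,0,0,0,0],
    [-0.018,-0.034,0,0,0,0],
    [-0.018,-0.034,0,0,0,0],
    [-0.018,-0.034,0,0,0,0],
    [-0.018,-0.034,0,0,0,0]
  ]
}}

```text
time_s: 22.07
tcp_pos: [0.4861, -0.2354, 0.1516]
eef_rot: [-179.5, 0.0, -82.8]
contact_force: [1.3, 0.2, -1.0]
gripper_width: 0.0537
```

```bash
python3 d.py .441 -.329 .025 -83.5
```

```text
22.0667 [-0.0451 -0.0936 -0.1266] [-0.0014  0.0094 -0.0124] F [ 1.3  0.2 -1. ] w 0.05368702558622587
```

Request:
{"api": "carry_out", "payload": {
  "plan": [
    [-0.016,-0.034,0,-0.001,0.009,-0.012],
    [-0.016,-0.03,0,0,0,0],
    [-0.01,-0.018,0,0,0,0],
    [-0.003,-0.008,-0.01,0,0,0],
    [0,0,-0.03,0,0,0],
    [0,0,-0.035,0,0,0],
    [0,0,-0.025,0,0,0],
    [0,0,-0.012,0,0,0],
    [0,0,0,0,0,0]
  ]
}}

```text
time_s: 22.82
tcp_pos: [0.4335, -0.3352, 0.0369]
eef_rot: [-179.7, -0.1, -84.0]
contact_force: [-0.8, 0.7, -0.6]
gripper_width: 0.0538
```

```bash
python3 d.py .441 -.329 .022 -83.5
```

```text
22.8167 [ 0.0075  0.0062 -0.0149] [0.0016 0.0062 0.0096] F [-0.8  0.7 -0.6] w 0.05379962588211098
```

Request:
{"api": "carry_out", "payload": {
  "plan": [
    [0.007,0.006,-0.005,0.002,0.006,0.009],
    [0,0,-0.003,0,0,0],
    [0,0,-0.002,0,0,0]
  ]
}}

```text
time_s: 23.07
tcp_pos: [0.4417, -0.3282, 0.0263]
eef_rot: [179.9, 0.0, -83.4]
contact_force: [-0.4, -0.1, -1.1]
gripper_width: 0.0543
```

Request:
{"api": "carry_out", "payload": {
  "plan": [
    [0,0,-0.002,0,0,0],
    [0,0,-0.0015,0,0,0]
  ]
}}

```text
time_s: 23.23
tcp_pos: [0.4433, -0.3279, 0.0237]
eef_rot: [-179.9, -0.0, -83.3]
contact_force: [0.4, -0.4, -1.0]
gripper_width: 0.0538
```

Request:
{"api": "carry_out", "payload": {
  "plan": [
    [0,0,-0.002,0,0,0],
    [0,0,-0.0015,0,0,0]
  ]
}}

```text
time_s: 23.4
tcp_pos: [0.4439, -0.328, 0.0214]
eef_rot: [-179.9, -0.1, -83.3]
contact_force: [-5.6, 5.5, 21.1]
gripper_width: 0.0537
```

Request:
{"api": "carry_out", "payload": {
  "plan": [
    [0,0,-0.0015,0,0,0],
    [0,0,-0.001,0,0,0]
  ]
}}

```text
time_s: 23.57
tcp_pos: [0.4439, -0.3281, 0.0214]
eef_rot: [-179.8, -0.1, -83.3]
contact_force: [-1.2, 1.4, 3.3]
gripper_width: 0.0539
```

Request:
{"api": "carry_out", "payload": {
  "plan": [
    [0,0,0,0,0,0],
    [0,0,0,0,0,0],
    [0,0,0,0,0,0],
    [0,0,0.008,0,0,0],
    [0,0,0.025,0,0,0],
    [0,0,0.035,0,0,0],
    [0,0,0.035,0,0,0],
    [0,0,0.035,0,0,0],
    [0,0,0.03,0,0,0]
  ],
  "fingers": -1
}}

```text
time_s: 24.32
tcp_pos: [0.4382, -0.3266, 0.1922]
eef_rot: [179.5, 0.2, -83.4]
contact_force: [0.9, -1.4, 0.7]
gripper_width: 0.0873
```

```bash
python3 d.py .3940 .2741 .2 -83.5; python3 - <<'E'
from h import *
im=r.capture('top')[:,:,::-1]; cv2.imwrite('pics/t4.png',cv2.resize(im,None,fx=1.25,fy=1.25)); cv2.imwrite('pics/t4raw.png',im)
im=r.capture('scene')[:,:,::-1]; cv2.imwrite('pics/s4.png',crop(im,90,60,490,340,2))
E
```

```text
24.3167 [-0.0442  0.6007  0.0078] [-0.0025 -0.0084 -0.0018] F [ 0.9 -1.4  0.7] w 0.08734290101435956
```

View pics/t4.png

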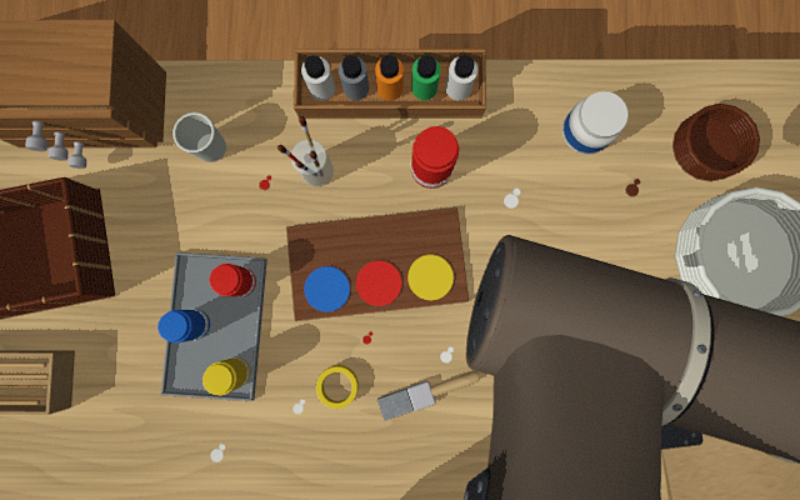

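View pics/s4.png

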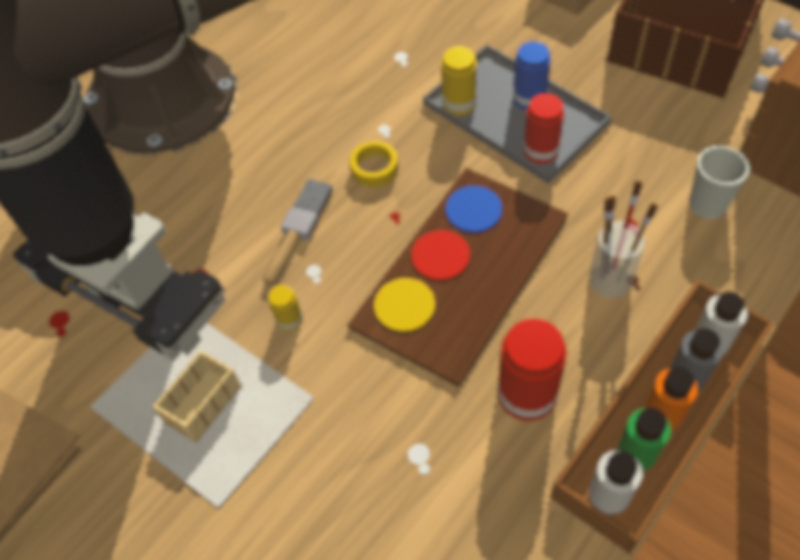

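The basket stands upright on the sheet, at scene crop (198,395). The three jars are upright in the tray and the coasters are bare, so I can measure the coasters cleanly.

```bash
python3 - <<'E'
from h import *
im=cv2.imread('pics/t4raw.png'); hsv=cv2.cvtColor(im,cv2.COLOR_BGR2HSV)
rng={'blue':[(100,120)],'red':[(0,8),(172,180)],'yellow':[(22,34)]}
for k,rs in rng.items():
    m=sum(((hsv[...,0]>=a)&(hsv[...,0]<=b)) for a,b in rs).astype(bool)&(hsv[...,1]>130)&(hsv[...,2]>60)
    mm=np.zeros_like(m); mm[205:252,232:375]=m[205:252,232:375]
    ys,xs=np.nonzero(mm); e=cv2.fitEllipse(max(cv2.findContours(mm.astype(np.uint8),0,1)[0],key=len))
    print(k,'coaster',p2w('top',[[xs.mean(),ys.mean()]],.016).round(4),len(xs),[np.round(v,1) for v in e[:2]])
s=2.5;off=np.array([120,190]);c=crop(im,120,190,380,330,2.5)
for q in((.4754,.3446),(.5531,.2690),(.394,.2741)): draw(c,'top',circ(q,.024,.101),s,off,(255,255,255)); draw(c,'top',circ(q,.027,.005),s,off,(0,255,0))
cv2.imwrite('pics/t5.png',c)
E
```

```text
blue coaster [[0.5388 0.1117 0.016 ]] 1030 [array([261.2, 230.8]), array([35. , 35.7])]
red coaster [[0.5495 0.0173 0.016 ]] 1173 [array([302.7, 226.1]), array([36.3, 36.6])]
yellow coaster [[ 0.5592 -0.0709  0.016 ]] 1052 [array([344.2, 221.8]), array([35.2, 36.2])]
```

View pics/t5.png

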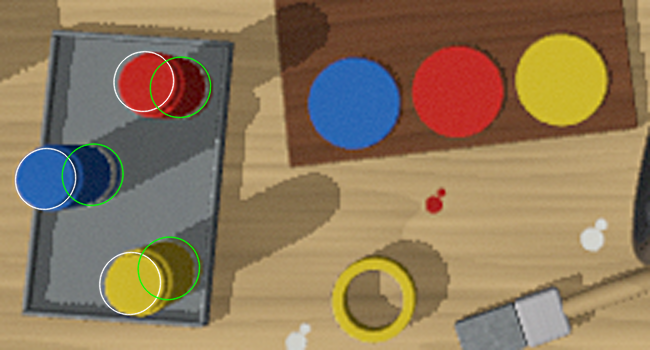

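Request:
{"api": "carry_out", "payload": {
  "plan": [
    [0,0.02,0,0,-0.008,0],
    [0,0.035,0,0,0,0],
    [0,0.037,0,0,0,0],
    [0,0.037,0,0,0,0],
    [0,0.037,0,0,0,0],
    [0,0.037,0,0,0,0],
    [-0.005,0.037,0,0,0,0],
    [-0.005,0.037,0,0,0,0],
    [-0.005,0.037,0,0,0,0],
    [-0.005,0.037,0,0,0,0],
    [-0.005,0.037,0,0,0,0],
    [-0.005,0.037,0,0,0,0]
  ]
}}

```text
time_s: 25.42
tcp_pos: [0.407, 0.1073, 0.2009]
eef_rot: [-178.9, -0.2, -84.1]
contact_force: [1.4, -0.1, 0.0]
gripper_width: 0.0873
```

```bash
python3 d.py .394 .2741 .2 -83.5
```

```text
25.4167 [-0.013   0.1668 -0.0009] [0.0007 0.0191 0.0096] F [ 1.4 -0.1  0. ] w 0.08734608197454001
```

Request:
{"api": "carry_out", "payload": {
  "plan": [
    [-0.002,0.035,0,0.001,0.019,0.01],
    [-0.002,0.036,0,0,0,0],
    [-0.002,0.036,0,0,0,0],
    [-0.002,0.03,0,0,0,0],
    [0,0.018,0,0,0,0],
    [0,0.005,0,0,0,0],
    [0,0,0,0,0,0]
  ]
}}

```text
time_s: 26.0
tcp_pos: [0.3945, 0.2817, 0.2029]
eef_rot: [-179.8, 0.2, -83.0]
contact_force: [0.4, -0.0, 0.3]
gripper_width: 0.088
```

```bash
python3 d.py .394 .271 .055 -83.5
```

```text
26.0 [-0.0005 -0.0107 -0.1479] [-0.0044  0.0026 -0.0095] F [ 0.4 -0.   0.3] w 0.08795730108223675
```

Request:
{"api": "carry_out", "payload": {
  "plan": [
    [0,-0.01,-0.02,-0.004,0.003,-0.009],
    [0,-0.001,-0.035,0,0,0],
    [0,0,-0.035,0,0,0],
    [0,0,-0.03,0,0,0],
    [0,0,-0.016,0,0,0],
    [0,0,-0.008,0,0,0],
    [0,0,0,0,0,0]
  ]
}}

```text
time_s: 26.58
tcp_pos: [0.395, 0.2635, 0.0565]
eef_rot: [-179.8, 0.2, -83.7]
contact_force: [-0.1, -0.8, 0.3]
gripper_width: 0.0877
```

```bash
python3 d.py .394 .271 .053 -83.5
```

```text
26.5833 [-0.001   0.0075 -0.0035] [-0.0043  0.003   0.0033] F [-0.1 -0.8  0.3] w 0.08769796864869202
```

Request:
{"api": "carry_out", "payload": {
  "plan": [
    [-0.001,0.007,-0.003,-0.004,0.003,0],
    [0,0,-0.0005,0,0,0],
    [0,0,-0.0005,0,0,0],
    [0,0,-0.0005,0,0,0],
    [0,0,-0.0005,0,0,0],
    [0,0,-0.0005,0,0,0],
    [0,0,0,0,0,0],
    [0,0,0,0,0,0]
  ],
  "fingers": 1,
  "force": 30
}}

```text
time_s: 27.25
tcp_pos: [0.3948, 0.2701, 0.0541]
eef_rot: [-179.9, 0.2, -83.8]
contact_force: [0.1, -0.1, -3.6]
gripper_width: 0.0535
```

Request:
{"api": "carry_out", "payload": {
  "plan": [
    [0,0,0.02,0,0,0],
    [0,0,0.035,0,0,0],
    [0,0,0.035,0,0,0],
    [0,0,0.035,0,0,0],
    [0,0,0.02,0,0,0],
    [0.01,-0.02,0,0,0,0],
    [0.015,-0.032,0,0,0,0],
    [0.016,-0.033,0,0,0,0],
    [0.016,-0.033,0,0,0,0],
    [0.016,-0.033,0,0,0,0],
    [0.016,-0.033,0,0,0,0],
    [0.016,-0.033,0,0,0,0]
  ]
}}

```text
time_s: 28.25
tcp_pos: [0.4975, 0.0466, 0.2049]
eef_rot: [-179.9, 0.2, -83.2]
contact_force: [0.6, 1.3, -3.5]
gripper_width: 0.0536
```

```bash
python3 d.py .559 -.071 .07 -83.5
```

```text
28.25 [ 0.0615 -0.1176 -0.1349] [-0.0035  0.001  -0.0049] F [ 0.6  1.3 -3.5] w 0.053584248276846276
```

Request:
{"api": "carry_out", "payload": {
  "plan": [
    [0.017,-0.033,0,-0.003,0.001,-0.005],
    [0.017,-0.03,0,0,0,0],
    [0.014,-0.025,0,0,0,0],
    [0.008,-0.014,0,0,0,0],
    [0.003,-0.004,-0.01,0,0,0],
    [0,0,-0.03,0,0,0],
    [0,0,-0.035,0,0,0],
    [0,0,-0.03,0,0,0],
    [0,0,-0.015,0,0,0],
    [0,0,0,0,0,0]
  ]
}}

```text
time_s: 29.08
tcp_pos: [0.5567, -0.0725, 0.0758]
eef_rot: [179.9, 0.1, -84.1]
contact_force: [-1.2, -0.2, -3.6]
gripper_width: 0.0536
```

```bash
python3 d.py .559 -.071 .068 -83.5
```

```text
29.0833 [ 0.0023  0.0015 -0.0078] [-0.001  -0.0023  0.011 ] F [-1.2 -0.2 -3.6] w 0.05362585293748343
```

Request:
{"api": "carry_out", "payload": {
  "plan": [
    [0.001,0.001,-0.004,0,-0.002,0.01],
    [0,0,-0.002,0,0,0],
    [0,0,-0.001,0,0,0]
  ]
}}

```text
time_s: 29.33
tcp_pos: [0.5571, -0.0706, 0.0682]
eef_rot: [179.9, 0.0, -83.4]
contact_force: [-0.4, -0.2, -2.7]
gripper_width: 0.0536
```

Request:
{"api": "carry_out", "payload": {
  "plan": [
    [0,0,-0.002,0,0,0],
    [0,0,-0.001,0,0,0]
  ]
}}

```text
time_s: 29.5
tcp_pos: [0.5585, -0.0699, 0.0669]
eef_rot: [-179.9, 0.0, -83.4]
contact_force: [-0.1, -0.3, -3.0]
gripper_width: 0.0534
```

Request:
{"api": "carry_out", "payload": {
  "plan": [
    [0,0,-0.0015,0,0,0],
    [0,0,-0.001,0,0,0]
  ]
}}

```text
time_s: 29.67
tcp_pos: [0.5597, -0.0696, 0.0659]
eef_rot: [-179.7, 0.1, -83.3]
contact_force: [-0.4, -0.1, -3.0]
gripper_width: 0.0537
```

Request:
{"api": "carry_out", "payload": {
  "plan": [
    [0,0,-0.0015,0,0,0],
    [0,0,-0.0005,0,0,0]
  ]
}}

```text
time_s: 29.83
tcp_pos: [0.5602, -0.0696, 0.0648]
eef_rot: [-179.6, 0.1, -83.3]
contact_force: [-2.0, 0.5, 1.2]
gripper_width: 0.0535
```

Light contact. I'll release, lift, and go back for red.

Request:
{"api": "carry_out", "payload": {
  "plan": [
    [0,0,-0.0005,0,0,0],
    [0,0,0,0,0,0],
    [0,0,0,0,0,0],
    [0,0,0.01,0,0,0],
    [0,0,0.03,0,0,0],
    [0,0,0.035,0,0,0],
    [0,0,0.035,0,0,0],
    [0,0,0.03,0,0,0]
  ],
  "fingers": -1
}}

```text
time_s: 30.5
tcp_pos: [0.5566, -0.0706, 0.2065]
eef_rot: [179.8, -0.0, -83.4]
contact_force: [1.3, -0.5, -0.3]
gripper_width: 0.0875
```

Request:
{"api": "carry_out", "payload": {
  "plan": [
    [0,0.025,0,0,0,0],
    [0,0.035,0,0,0,0],
    [0,0.035,0,0,0,0],
    [0,0.035,0,0,0,0],
    [0,0.035,0,0,0,0],
    [0,0.035,0,0,0,0],
    [0,0.035,0,0,0,0],
    [0,0.035,0,0,0,0],
    [0,0.03,0,0,0,0],
    [0,0.02,0,0,0,0],
    [0,0.01,0,0,0,0]
  ]
}}

```text
time_s: 31.42
tcp_pos: [0.5607, 0.2726, 0.2315]
eef_rot: [-178.4, 0.3, -83.6]
contact_force: [0.2, 0.3, 0.2]
gripper_width: 0.0876
```

```bash
python3 d.py .552 .2675 .055 -83.5
```

```text
31.4167 [-0.0087 -0.0051 -0.1765] [-0.0079  0.0272  0.0017] F [0.2 0.3 0.2] w 0.08760143837754898
```

Request:
{"api": "carry_out", "payload": {
  "plan": [
    [-0.008,-0.005,-0.02,-0.008,0.027,0.001],
    [0,0,-0.035,0,0,0],
    [0,0,-0.037,0,0,0],
    [0,0,-0.035,0,0,0],
    [0,0,-0.03,0,0,0],
    [0,0,-0.012,0,0,0],
    [0,0,-0.004,0,0,0],
    [0,0,0,0,0,0]
  ]
}}

```text
time_s: 32.08
tcp_pos: [0.5529, 0.267, 0.0581]
eef_rot: [-179.7, 0.2, -83.4]
contact_force: [-1.0, 0.0, 0.1]
gripper_width: 0.0878
```

```bash
python3 d.py .552 .2675 .053 -83.5
```

```text
32.0833 [-0.0009  0.0005 -0.0051] [-0.0043  0.0056 -0.0019] F [-1.   0.   0.1] w 0.08781344095828668
```

Request:
{"api": "carry_out", "payload": {
  "plan": [
    [-0.001,0,-0.005,-0.004,0.005,-0.001],
    [0,0,-0.0005,0,0,0],
    [0,0,-0.0005,0,0,0],
    [0,0,-0.0005,0,0,0],
    [0,0,-0.0005,0,0,0],
    [0,0,-0.0005,0,0,0],
    [0,0,0,0,0,0],
    [0,0,0,0,0,0]
  ],
  "fingers": 1
}}

```text
time_s: 32.75
tcp_pos: [0.5542, 0.2681, 0.0562]
eef_rot: [-179.6, 0.3, -83.5]
contact_force: [0.0, -0.4, -2.4]
gripper_width: 0.0535
```

Request:
{"api": "carry_out", "payload": {
  "plan": [
    [0,0,0.02,-0.005,0,0],
    [0,0,0.035,0,0,0],
    [0,0,0.035,0,0,0],
    [0,0,0.035,0,0,0],
    [0,0,0.02,0,0,0],
    [0,-0.02,0,0,0,0],
    [0,-0.033,0,0,0,0],
    [0,-0.035,0,0,0,0],
    [0,-0.035,0,0,0,0],
    [0,-0.035,0,0,0,0],
    [0,-0.035,0,0,0,0],
    [0,-0.03,0,0,0,0]
  ]
}}

```text
time_s: 33.75
tcp_pos: [0.5508, 0.0415, 0.2057]
eef_rot: [-179.7, -0.1, -83.0]
contact_force: [0.6, 0.8, -1.7]
gripper_width: 0.0538
```

```bash
python3 d.py .549 .0195 .07 -83.5
```

```text
33.75 [-0.0018 -0.022  -0.1357] [ 0.0006  0.0054 -0.0091] F [ 0.6  0.8 -1.7] w 0.05375487675944998
```

Request:
{"api": "carry_out", "payload": {
  "plan": [
    [-0.001,-0.013,0,0,0.005,-0.009],
    [0,-0.003,-0.015,0,0,0],
    [0,0,-0.033,0,0,0],
    [0,0,-0.033,0,0,0],
    [0,0,-0.03,0,0,0],
    [0,0,-0.015,0,0,0],
    [0,0,-0.004,0,0,0],
    [0,0,0,0,0,0]
  ]
}}

```text
time_s: 34.42
tcp_pos: [0.5485, 0.0164, 0.0731]
eef_rot: [-179.7, 0.0, -84.1]
contact_force: [-0.1, -0.7, -3.3]
gripper_width: 0.0533
```

```bash
python3 d.py .549 .0195 .07 -83.5
```

```text
34.4167 [ 0.0005  0.0031 -0.0031] [-0.001   0.0058  0.0096] F [-0.1 -0.7 -3.3] w 0.053296608126118854
```

Request:
{"api": "carry_out", "payload": {
  "plan": [
    [0,0.003,-0.002,0,0.005,0.009],
    [0,0,-0.0015,0,0,0]
  ]
}}

```text
time_s: 34.58
tcp_pos: [0.5493, 0.0198, 0.0708]
eef_rot: [-179.9, 0.1, -83.5]
contact_force: [-0.0, -0.2, -1.8]
gripper_width: 0.0532
```

Request:
{"api": "carry_out", "payload": {
  "plan": [
    [0,0,-0.002,0,0,0],
    [0,0,-0.001,0,0,0]
  ]
}}

```text
time_s: 34.75
tcp_pos: [0.551, 0.0207, 0.0696]
eef_rot: [-179.7, 0.1, -83.4]
contact_force: [0.2, -0.0, -2.2]
gripper_width: 0.0535
```

Request:
{"api": "carry_out", "payload": {
  "plan": [
    [-0.0005,0,-0.002,0,0,0],
    [-0.0005,0,-0.001,0,0,0]
  ]
}}

```text
time_s: 34.92
tcp_pos: [0.5511, 0.0213, 0.0679]
eef_rot: [-179.5, 0.1, -83.4]
contact_force: [-1.2, -0.7, -2.6]
gripper_width: 0.0536
```

Request:
{"api": "carry_out", "payload": {
  "plan": [
    [0,0,-0.0015,0,0,0],
    [0,0,-0.001,0,0,0]
  ]
}}

```text
time_s: 35.08
tcp_pos: [0.5514, 0.0213, 0.0667]
eef_rot: [-179.4, 0.1, -83.3]
contact_force: [-6.4, -0.4, 12.6]
gripper_width: 0.0535
```

Request:
{"api": "carry_out", "payload": {
  "plan": [
    [0,0,0,0,0,0],
    [0,0,0,0,0,0],
    [0,0,0,0,0,0],
    [0,0,0.01,0,0,0],
    [0,0,0.03,0,0,0],
    [0,0,0.035,0,0,0],
    [0,0,0.035,0,0,0],
    [0,0,0.03,0,0,0]
  ],
  "fingers": -1
}}

```text
time_s: 35.75
tcp_pos: [0.5472, 0.0196, 0.2085]
eef_rot: [179.9, -0.0, -83.4]
contact_force: [0.7, 0.5, -0.6]
gripper_width: 0.0873
```

Request:
{"api": "carry_out", "payload": {
  "plan": [
    [-0.005,0.025,0,0,0,0],
    [-0.008,0.034,0,0,0,0],
    [-0.008,0.035,0,0,0,0],
    [-0.008,0.035,0,0,0,0],
    [-0.008,0.035,0,0,0,0],
    [-0.008,0.035,0,0,0,0],
    [-0.008,0.035,0,0,0,0],
    [-0.008,0.034,0,0,0,0],
    [-0.008,0.03,0,0,0,0],
    [-0.004,0.015,0,0,0,0],
    [0,0.005,0,0,0,0]
  ]
}}

```text
time_s: 36.67
tcp_pos: [0.4743, 0.3513, 0.2312]
eef_rot: [-178.5, 0.5, -83.6]
contact_force: [-0.8, -0.2, -0.8]
gripper_width: 0.0875
```

```bash
python3 d.py .475 .3445 .055 -83.5
```

```text
36.6667 [ 0.0007 -0.0068 -0.1762] [-0.0117  0.0248  0.0017] F [-0.8 -0.2 -0.8] w 0.0874615088163002
```

Request:
{"api": "carry_out", "payload": {
  "plan": [
    [0,-0.007,-0.02,-0.011,0.025,0.001],
    [0,0,-0.035,0,0,0],
    [0,0,-0.037,0,0,0],
    [0,0,-0.035,0,0,0],
    [0,0,-0.03,0,0,0],
    [0,0,-0.012,0,0,0],
    [0,0,-0.004,0,0,0],
    [0,0,0,0,0,0]
  ]
}}

```text
time_s: 37.33
tcp_pos: [0.4766, 0.3417, 0.057]
eef_rot: [-179.7, 0.3, -83.5]
contact_force: [0.5, -0.1, 0.1]
gripper_width: 0.0871
```

```bash
python3 d.py .475 .3445 .053 -83.5
```

```text
37.3333 [-0.0016  0.0028 -0.004 ] [-0.0057  0.0038 -0.0006] F [ 0.5 -0.1  0.1] w 0.08710424663337202
```

Request:
{"api": "carry_out", "payload": {
  "plan": [
    [-0.002,0.003,-0.004,-0.005,0.004,0],
    [0,0,-0.0005,0,0,0],
    [0,0,-0.0005,0,0,0],
    [0,0,-0.0005,0,0,0],
    [0,0,-0.0005,0,0,0],
    [0,0,-0.0005,0,0,0],
    [0,0,0,0,0,0],
    [0,0,0,0,0,0]
  ],
  "fingers": 1
}}

```text
time_s: 38.0
tcp_pos: [0.4767, 0.3466, 0.0558]
eef_rot: [-179.7, 0.3, -83.5]
contact_force: [-0.0, 0.2, -3.8]
gripper_width: 0.0533
```

Request:
{"api": "carry_out", "payload": {
  "plan": [
    [0,0,0.02,-0.003,0,0],
    [0,0,0.035,0,0,0],
    [0,0,0.035,0,0,0],
    [0,0,0.035,0,0,0],
    [0,0,0.02,0,0,0],
    [0.005,-0.02,0,0,0,0],
    [0.009,-0.033,0,0,0,0],
    [0.01,-0.035,0,0,0,0],
    [0.01,-0.035,0,0,0,0],
    [0.01,-0.035,0,0,0,0],
    [0.009,-0.03,0,0,0,0],
    [0.004,-0.015,0,0,0,0]
  ]
}}

```text
time_s: 39.0
tcp_pos: [0.5295, 0.1362, 0.2044]
eef_rot: [180.0, 0.0, -83.1]
contact_force: [-0.3, 0.1, -3.1]
gripper_width: 0.0536
```

```bash
python3 d.py .5386 .1117 .07 -83.5
```

```text
39.0 [ 0.0091 -0.0245 -0.1344] [ 0.0001 -0.0007 -0.0072] F [-0.3  0.1 -3.1] w 0.05360208820547302
```

Request:
{"api": "carry_out", "payload": {
  "plan": [
    [0.006,-0.016,0,0,0,-0.007],
    [0.002,-0.003,-0.015,0,0,0],
    [0,0,-0.033,0,0,0],
    [0,0,-0.033,0,0,0],
    [0,0,-0.03,0,0,0],
    [0,0,-0.015,0,0,0],
    [0,0,-0.004,0,0,0],
    [0,0,0,0,0,0]
  ]
}}

```text
time_s: 39.67
tcp_pos: [0.5369, 0.1092, 0.0703]
eef_rot: [-179.9, 0.1, -84.0]
contact_force: [-1.1, -0.0, -1.9]
gripper_width: 0.0537
```

```bash
python3 d.py .5386 .1117 .07 -83.5
```

```text
39.6667 [ 0.0017  0.0025 -0.0003] [-0.0013  0.001   0.0089] F [-1.1 -0.  -1.9] w 0.05374920186157484
```

Request:
{"api": "carry_out", "payload": {
  "plan": [
    [0,0.002,-0.001,0,0,0.008],
    [0,0,-0.001,0,0,0]
  ]
}}

```text
time_s: 39.83
tcp_pos: [0.5375, 0.1116, 0.0693]
eef_rot: [-179.9, 0.1, -83.5]
contact_force: [-0.0, 0.4, -2.6]
gripper_width: 0.0533
```

Request:
{"api": "carry_out", "payload": {
  "plan": [
    [0,0,-0.0015,0,0,0],
    [0,0,-0.001,0,0,0]
  ]
}}

```text
time_s: 40.0
tcp_pos: [0.5389, 0.1127, 0.0689]
eef_rot: [-179.7, 0.1, -83.4]
contact_force: [0.8, -0.3, -3.1]
gripper_width: 0.0537
```

Request:
{"api": "carry_out", "payload": {
  "plan": [
    [0,0,-0.002,0,0,0],
    [0,0,-0.001,0,0,0]
  ]
}}

```text
time_s: 40.17
tcp_pos: [0.5399, 0.1134, 0.0673]
eef_rot: [-179.5, 0.2, -83.4]
contact_force: [-0.7, -0.7, -2.1]
gripper_width: 0.0536
```

Request:
{"api": "carry_out", "payload": {
  "plan": [
    [0,0,-0.0015,0,0,0],
    [0,0,-0.0005,0,0,0]
  ]
}}

```text
time_s: 40.33
tcp_pos: [0.5403, 0.1135, 0.0664]
eef_rot: [-179.4, 0.2, -83.4]
contact_force: [-3.5, -0.6, 4.2]
gripper_width: 0.0538
```

Contact. I'll release, lift, and move aside toward the front to look.

Request:
{"api": "carry_out", "payload": {
  "plan": [
    [0,0,0,0,0,0],
    [0,0,0,0,0,0],
    [0,0,0,0,0,0],
    [0,0,0.01,0,0,0],
    [0,0,0.03,0,0,0],
    [0,0,0.035,0,0,0],
    [0,0,0.035,0,0,0],
    [0,0,0.03,0,0,0]
  ],
  "fingers": -1
}}

```text
time_s: 41.0
tcp_pos: [0.5368, 0.1113, 0.2079]
eef_rot: [180.0, -0.0, -83.4]
contact_force: [0.9, 1.0, -0.4]
gripper_width: 0.0875
```

Request:
{"api": "carry_out", "payload": {
  "plan": [
    [-0.01,0.02,0,0,0,0],
    [-0.012,0.035,0,0,0,0],
    [-0.012,0.035,0,0,0,0],
    [-0.012,0.035,0,0,0,0],
    [-0.012,0.035,0,0,0,0],
    [-0.012,0.035,0,0,0,0],
    [-0.012,0.035,0,0,0,0],
    [-0.005,0.015,0,0,0,0],
    [0,0,0,0,0,0],
    [0,0,0,0,0,0]
  ]
}}

```text
time_s: 41.83
tcp_pos: [0.4498, 0.3689, 0.2296]
eef_rot: [-178.6, 0.7, -83.5]
contact_force: [-0.5, -1.3, -1.5]
gripper_width: 0.0874
```

```bash
python3 - <<'E'
from h import *
im=r.capture('top')[:,:,::-1].copy(); cv2.imwrite('pics/t6raw.png',im)
s=2.5;off=np.array([220,100]);c=crop(im,220,100,520,335,2.5)
for q in((.5388,.1117),(.549,.0195),(.5592,-.071)): draw(c,'top',circ(q,.027,.100),s,off,(255,255,255)); draw(c,'top',circ(q,.04,.016),s,off,(0,255,0))
draw(c,'top',rect((.4413,-.3291),1.64,.22,.17,.003),s,off,(0,0,255))
draw(c,'top',rect((.441,-.328),6.5,.054,.09,.049),s,off,(0,255,0))
cv2.imwrite('pics/t6.png',c)
cv2.imwrite('pics/s6.png',crop(r.capture('scene')[:,:,::-1],90,60,490,340,2))
E
```

```text
(no output)
```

View pics/t6.png

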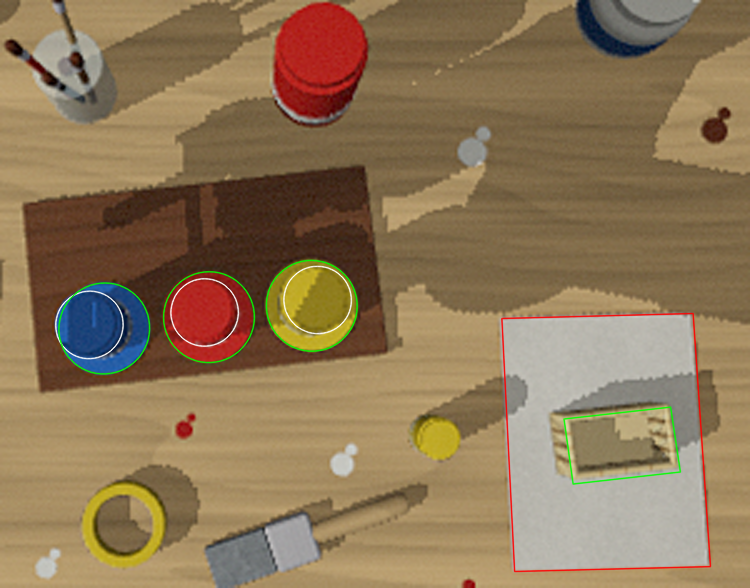

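View pics/s6.png

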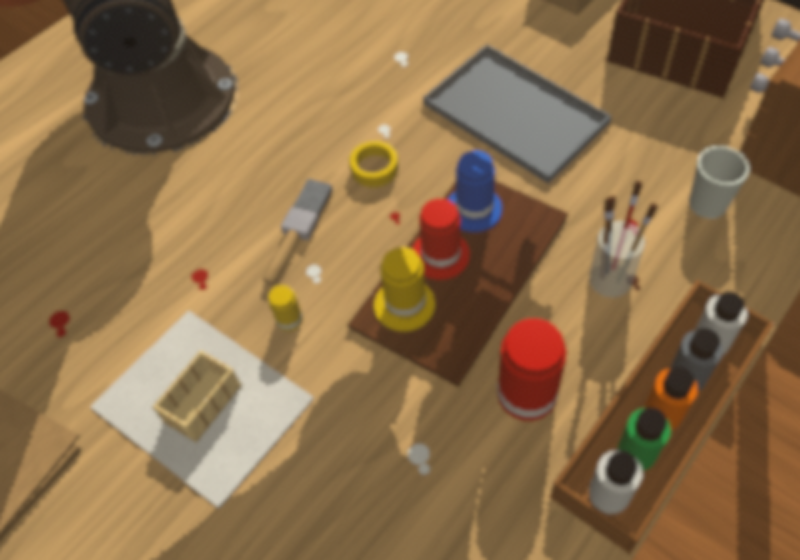

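The last pictures show each jar upright inside its own coaster's outline, the basket upright well within the sheet, the tray empty and the brush glass where it was. Handing in.

```bash
python3 -c "
from plant import r
print(r.close_job(), r.get_state()['time_s'])"
```

```text
the job is handed in; nothing more can be done
the job is handed in; nothing more can be done
```

The job is done and handed in at about 42 s of the 131 s allowed; it reports no verdict. I moved the blue, red and yellow jars into the tray, set the basket on the white sheet, then put the yellow, red and blue jars back on their own coasters.

**Last checks:** The final top and scene pictures show:
- All three jars stand upright, within a few mm of their coasters' centres, where 13 mm is allowed.
- The basket is upright and wholly on the sheet, with several centimetres to spare on most sides.
- The tray is empty, and the brush glass and the look-alike jars have not moved.

**Small blemishes:**
- **Blue jar regrip:** I gripped the blue jar twice at the start because the arm had crept up about 6 mm while the fingers closed.
- **Blue jar release in the tray:** I had backed off by a millimetre or so before opening the fingers, so the jar probably settled that last 1–2 mm by itself. It stayed upright.
- **Set-down force:** The highest set-down force I read was about 23 N.

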